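# Air the cheese dish

## Task

The fresh cheese in the wide shallow dish is sweating under its lid. Take the lid by its bar handle and raise it edge first: tip one side up by some 10 to 15 degrees while the opposite side stays down on the rim, then raise it just clear of the dish, by about 3 cm and never more than 6, for a moment. Set it gently back, level and centred on the dish, and let go only once it sits there; do not shove the dish, and leave the small tall pot with the round knob where it stands.

Things in the scene. Friction and masses are not known exactly. Their poses are not given: they have to be found in the camera images.
- lid_grip (a point): The handle bar of the lid on the wide shallow dish: a dark wooden bar 56 mm long (x), 12 mm wide (y), 16 mm high (z) on two thin posts; this point is the bar's centre, on the lid's axis, 26 mm above the lid's upper face. x runs along the bar, z up out of the lid. With the lid seated it is 58 mm above the table.
- lid: The shallow round aluminium lid, loose, about 150 g: a disc 132 mm across and 4 mm thick with a slightly flared skirt 138 mm across that hangs 8 mm below the disc's underside. Origin: the centre of the disc's underside, 30 mm below the bar's centre; same axes as the handle bar. Seated, the underside rests on the dish's rim. The skirt (126 to 132 mm inside) surrounds the rim with about 9 mm of play all round, and the lid may start a few mm off centre.
- dish: The shallow round aluminium dish under that lid, 108 mm across the rim and 28 mm high, loose on the table, about 0.9 kg with the cheese in it (the cheese stays below the rim). Origin: the centre of its underside, on the table; z up.
- pot: Bystander: the smaller, taller closed aluminium pot with a round wooden knob on top, 94 mm across, 86 mm high in all, 0.9 kg. Origin: the centre of its underside. It and the dish stand left and right of the middle, either way round.

How it is judged:
By the outcome, as a careful person would: the job done as asked, in the order asked, and still so for the second after the job is handed in, with the robot touching nothing.
It also fails if it takes over 38 s, if anything falls off the work surface, if the arm or the gripper's body presses on something with over 40 N, if the wrist force passes 120 N, or if a joint passes its speed limit or range.

## Robot

A 6-joint arm with a two-finger parallel gripper is mounted at the origin on the work surface. World frame = base frame: x ahead of the robot, y to its left, z up, the work surface at z = 0. Lengths are in m, angles in rad, forces in N, time in s.
With the tool pointing down it reaches from about 0.225 to 0.875 m from the base axis. Payload 3.4 kg.
Tool frame: the origin (TCP) lies at the very end of the fingers, on their centre line; the grasp point (between the pads) lies 19 mm behind it (manip.grasp_offset is the distance from the TCP to the grasp point, in m); x points along the fingers, y is the direction in which the jaws open and shut, and the axes are right-handed (so a half turn about x gives the same grasp; the last joint's range is limited). The gripper opens to 85 mm and grips with 20 to 120 N. Pads are 22 mm wide; open, the fingers measure 114 mm over their backs; the gripper's body (76 mm by 85 mm) begins 54 mm behind the grasp point. The pads swing forward as they close: fully open they stand 13 mm farther back than shut.
Start: joints at [0.985, 0.276, 1.505, -0, 1.361, -0.121], TCP at [0.258, 0.514, 0.231] pointing down, gripper open.
Joint ranges: [-2.89, 2.89], [-0.75, 2.08], [0.22, 2.7], [-1.18, 4.32], [0.11, 2.71], [-2.7, 2.7]. Speed limits (rad/s): [2.57, 2.57, 3.14, 3.14, 3.14, 3.14].

## Interface

Orientations are given as a unit quaternion [w, x, y, z].
In Python, from rig import manip gives the robot as it stands.
- The arm moves only by the tool step_arm, never from a script. Its argument "increments" is a list of rows, each an object with "grip": the opening, from 0 (shut) to 1 (fully open); "delta_pos": the shift along the world's x, y, z in m, a list of three; "twist": the turn about the world's z in degrees. A call has 1 to 10 rows; each row shifts and turns the commanded pose from where the row before left it; what a row does not reach is not made up. A row lasts 1/12 s, in which the tool goes at most 41.7 mm and 7.16 degrees, less where a joint would pass 70% of its speed; a pose out of reach is approached as far as the arm can. A call with a gripper value outside its range is refused whole. The fingers move at their own pace and stop on an object; "force" is the grip in N (left out, the last holds). Time passes only in rows, so rows that do not move let the fingers close. It gives the time, the measured TCP pose, the force and the opening at its end, in the units of the state.
- manip.get_state(): the state, without advancing time (a new reading comes with each control period).
- manip.get_image(name): name is "scene" or "top"; returns a dict with "img" (400x640x3 uint8, red, green, blue), "fx", "fy", "cx", "cy" (pixels), "rvec" (rotation vector, rad) and "tvec" (3), from world to camera coordinates, as OpenCV has them. Camera axes: x right, y down, z forward; pixel columns grow to the right and rows downward; lengths in m; the calibration is good to about 2 mm. A picture is of the moment at which its call begins. There is no depth.
- manip.sign_off(): hands the job in, once; it reports no verdict.
The state is a dict: "clock": time; "qpos": joint angles; "qd": joint speeds; "effort": joint torques, N m; "position": TCP position; "ee_rot": TCP orientation; "contact_force": force on the tool from outside, world axes, zero at the start; "moment": the same for the moment, N m; "width": finger opening in m.
Only numpy, scipy, OpenCV 4.12 (cv2) and the standard library are available. Lean on these libraries where they do the work, as an engineer would, in place of code of your own. Each camera call takes 0.05 s, during which the arm holds its last target. There are 200 camera calls.

## Working session

There is one attempt and no reset: what is moved stays moved. The work goes in short steps, Python scripts to look and compute and a tool call to move; the robot and the scene stay as the last step left them, time stands still between calls to the robot, and variables do not carry over. Pictures are saved under pics/ and viewed, about 8 in all and at most 12, crops included, and the job is handed in when it is done.

Besides the shell and the picture viewer there is one more tool, called after "Emit:" as name(argument=value, ...), one argument or row to a line, values as JSON. step_arm: Moves the arm, as the interface text tells. Its arguments: {"type":"object","properties":{"increments":{"type":"array"},"force":{"type":"number"}},"required":["increments"]}

```bash
mkdir -p pics
cat > h.py <<'E'
import numpy as np, cv2
from rig import manip
def shot(name,fn,crop=None,s=1):
    d=manip.get_image(name); im=d["img"][:,:,::-1]
    if crop: x0,y0,x1,y1=crop; im=im[y0:y1,x0:x1]
    cv2.imwrite("pics/"+fn,cv2.resize(im,None,fx=s,fy=s,interpolation=cv2.INTER_CUBIC)); return d
def K(d): return np.array([[d["fx"],0,d["cx"]],[0,d["fy"],d["cy"]],[0,0,1]],float)
def px2w(d,u,v,z):
    R=cv2.Rodrigues(np.array(d["rvec"],float))[0]; t=np.array(d["tvec"],float).ravel()
    r=R.T@np.linalg.solve(K(d),[u,v,1]); c=-R.T@t
    return c+r*(z-c[2])/r[2]
def w2px(d,p): return cv2.projectPoints(np.array(p,float).reshape(-1,3),np.array(d["rvec"],float),np.array(d["tvec"],float),K(d),None)[0].reshape(-1,2)
E
python3 - <<'E'
from h import *
a=shot("top","a.png");b=shot("scene","b.png")
for d in(a,b):print({k:np.round(d[k],3).tolist() for k in d if k!="img"}, (-cv2.Rodrigues(np.array(d["rvec"],float))[0].T@np.array(d["tvec"],float).ravel()).round(3))
print(manip.get_state())
E
```

```text
{'fx': 446.932, 'fy': 446.932, 'cx': 317.869, 'cy': 199.123, 'rvec': [2.188, -2.232, 0.051], 'tvec': [0.003, 0.55, 0.897]} [0.519 0.003 0.915]
{'fx': 465.392, 'fy': 465.392, 'cx': 311.361, 'cy': 200.334, 'rvec': [1.881, 1.325, -0.638], 'tvec': [-0.176, -0.258, 1.313]} [ 1.185 -0.257  0.593]
{'clock': 0.1, 'qpos': array([ 9.85010694e-01,  2.76561469e-01,  1.50601683e+00, -1.13098870e-05,
        1.36070078e+00, -1.21004530e-01]), 'qd': array([-0.00074425, -0.00184137, -0.0026666 ,  0.00098187, -0.00155991,
        0.00104196]), 'effort': array([ 3.02361223e-03, -4.17701948e+01, -2.46404868e+01,  1.06206537e-04,
        5.81230677e-03,  2.32728588e-06]), 'position': array([0.25747769, 0.51360098, 0.23050516]), 'ee_rot': array([ 0.68789604,  0.16228823,  0.68830141, -0.16340973]), 'contact_force': array([-0.19777232, -0.3074948 ,  0.32534504]), 'moment': array([-0.0342497 , -0.01358891, -0.07580441]), 'width': 0.08517784567292287}
```

View pics/a.png

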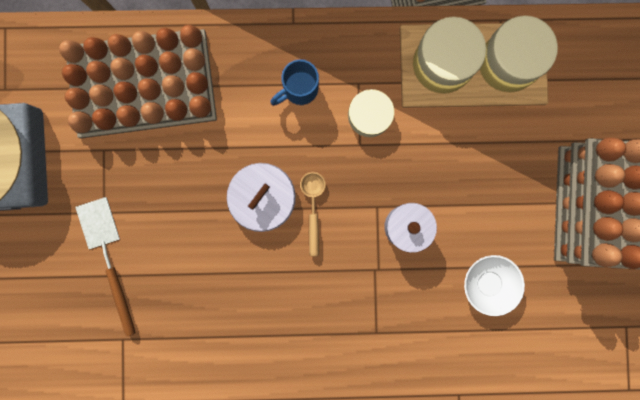

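View pics/b.png

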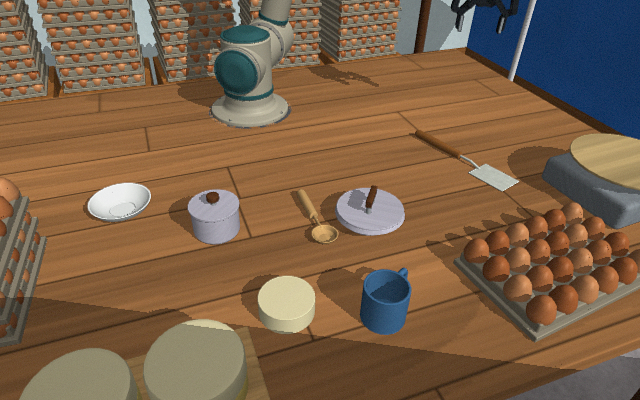

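The top view shows the lidded dish at about (260,197), with the bar running from (249,207) to (269,185), and the pot at (411,228). A ladle lies at (313,190), close to the lid. The scene view shows the same dish at (370,210).

The tool can't tilt, so I plan to grip lightly near one end of the bar. The lid should then pivot in the pads while its far side stays on the rim.

Run:
```python
from h import *
d=shot("top","c.png",(220,150,340,250),5)
im=d["img"].astype(int); sub=im[160:235,222:300]
g=sub.sum(2); R,G,B=sub[...,0],sub[...,1],sub[...,2]
lid=((B>R-15)&(g>250)).astype(np.uint8)
dark=((g<230)&(R>B+12)).astype(np.uint8)
c=max(cv2.findContours(lid,0,1)[0],key=cv2.contourArea); el=cv2.fitEllipse(cv2.convexHull(c)); print("lid el",el[0][0]+222,el[0][1]+160,el[1])
print("lid c (z=.03)",px2w(d,el[0][0]+222,el[0][1]+160,.030))
n,l,s,ce=cv2.connectedComponentsWithStats(dark)
for i in range(1,n):
  if s[i,4]>25:
    r=cv2.minAreaRect(cv2.findContours((l==i).astype(np.uint8),0,1)[0][0]); print(s[i],ce[i]+[222,160],r)
    bp=cv2.boxPoints(r)+[222,160]; print([px2w(d,*p,.063).round(4).tolist() for p in bp], px2w(d,*(ce[i]+[222,160]),.062))
```

```text
lid el 260.58376693725586 196.99937057495117 (67.46607208251953, 67.75792694091797)
lid c (z=.03) [0.55563684 0.10531118 0.03      ]
[ 27  25  20  24 141] [258.53191489 196.37588652] ((36.76000213623047, 36.31999969482422), (5.1999993324279785, 27.59999656677246), 36.869895935058594)
[[0.538, 0.1249, 0.063], [0.5795, 0.0928, 0.063], [0.5733, 0.0849, 0.063], [0.5319, 0.1171, 0.063]] [0.55558183 0.1055     0.062     ]
[71 40  7 10 44] [296.75       205.56818182] ((74.0, 44.5), (6.0, 9.0), 0.0)
[[0.5302, 0.0402, 0.063], [0.5473, 0.0399, 0.063], [0.5471, 0.0284, 0.063], [0.5299, 0.0288, 0.063]] [0.53658987 0.03296263 0.062     ]
```

View pics/c.png

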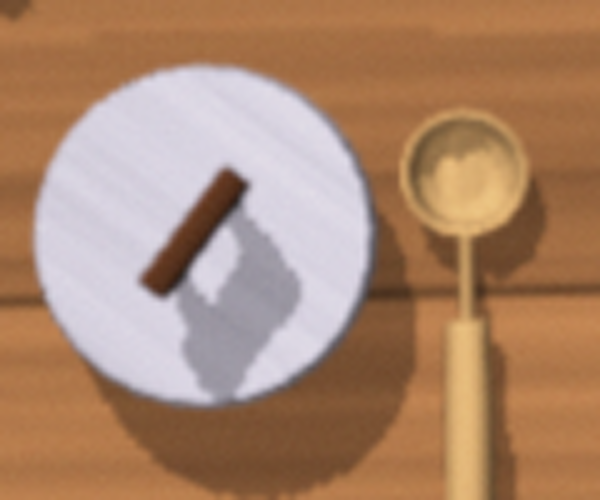

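The crop confirms the bar runs about −37° from world x, centred near (0.5556, 0.1055), with the lid centre at (0.5556, 0.1053). I'll go above the near end of the bar first.

Emit:
step_arm(
  increments=[
    {"grip": 0.5, "delta_pos": [0.016, -0.021, -0.003], "twist": -1.06},
    {"grip": 0.5, "delta_pos": [0.016, -0.021, -0.003], "twist": -1.06},
    {"grip": 0.5, "delta_pos": [0.016, -0.021, -0.003], "twist": -1.06},
    {"grip": 0.5, "delta_pos": [0.016, -0.021, -0.003], "twist": -1.06},
    {"grip": 0.5, "delta_pos": [0.016, -0.021, -0.003], "twist": -1.06},
    {"grip": 0.5, "delta_pos": [0.016, -0.021, -0.003], "twist": -1.06},
    {"grip": 0.5, "delta_pos": [0.016, -0.021, -0.003], "twist": -1.06},
    {"grip": 0.5, "delta_pos": [0.016, -0.021, -0.003], "twist": -1.06},
    {"grip": 0.5, "delta_pos": [0.016, -0.021, -0.003], "twist": -1.06},
    {"grip": 0.5, "delta_pos": [0.016, -0.021, -0.003], "twist": -1.06},
  ],
  force=20,
)

```text
clock: 0.98
position: [0.4182, 0.3028, 0.201]
ee_rot: [0.67, 0.226, 0.67, -0.226]
contact_force: [-0.0, 0.9, -0.6]
width: 0.0427
```

Emit:
step_arm(
  increments=[
    {"grip": 0.5, "delta_pos": [0.016, -0.021, -0.007], "twist": 0},
    {"grip": 0.5, "delta_pos": [0.016, -0.021, -0.007], "twist": 0},
    {"grip": 0.5, "delta_pos": [0.016, -0.021, -0.007], "twist": 0},
    {"grip": 0.5, "delta_pos": [0.016, -0.021, -0.007], "twist": 0},
    {"grip": 0.5, "delta_pos": [0.016, -0.021, -0.007], "twist": 0},
    {"grip": 0.5, "delta_pos": [0.016, -0.021, -0.007], "twist": 0},
    {"grip": 0.5, "delta_pos": [0.016, -0.021, -0.007], "twist": 0},
    {"grip": 0.5, "delta_pos": [0.016, -0.021, -0.007], "twist": 0},
    {"grip": 0.5, "delta_pos": [0.016, -0.021, -0.007], "twist": 0},
    {"grip": 0.5, "delta_pos": [0.016, -0.021, -0.007], "twist": 0},
  ],
)

```text
clock: 1.82
position: [0.5782, 0.0929, 0.1307]
ee_rot: [0.67, 0.226, 0.67, -0.226]
contact_force: [0.2, -0.2, -0.6]
width: 0.0423
```

Emit:
step_arm(
  increments=[
    {"grip": 0.4, "delta_pos": [0, 0, -0.02], "twist": 0},
    {"grip": 0.4, "delta_pos": [0, 0, -0.02], "twist": 0},
    {"grip": 0.4, "delta_pos": [0, 0, 0], "twist": 0},
    {"grip": 0.4, "delta_pos": [0, 0, 0], "twist": 0},
  ],
)

```text
clock: 2.15
position: [0.5767, 0.0939, 0.0902]
ee_rot: [0.669, 0.225, 0.671, -0.226]
contact_force: [-0.6, 0.3, 1.0]
width: 0.0342
```

Run:
```python
from h import *
d=shot("scene","d.png",(310,120,430,240),5)
p=manip.get_state()["position"];print(p.round(4),(w2px(d,[p,[.5782,.089,.066],[.533,.122,.066]])-[310,120])*5)
```

```text
[0.5777 0.0941 0.0914] [[314.38895832 352.11483004]
 [296.05407856 410.6053648 ]
 [321.79175413 327.43289837]]
```

View pics/d.png

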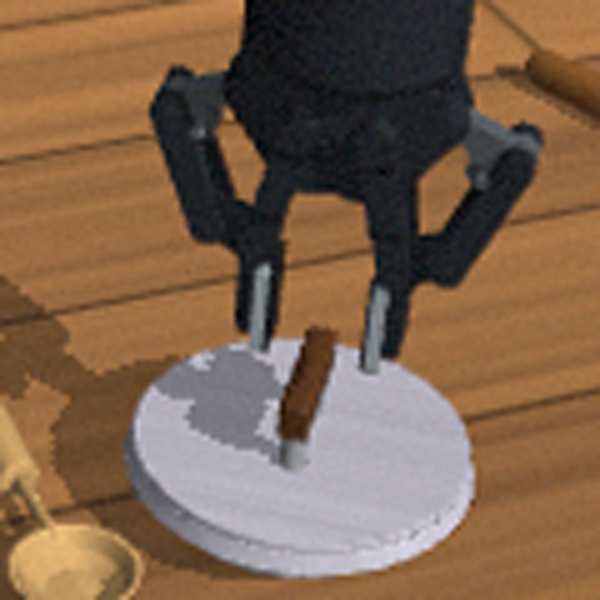

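The fingers straddle the bar, whose near end is at crop (297,410), and sit about 8 mm short of it along the bar. I'll shift, descend so only the bar's end is overlapped, then close gradually.

Emit:
step_arm(
  increments=[
    {"grip": 0.4, "delta_pos": [0.0026, -0.0073, -0.01], "twist": 0},
    {"grip": 0.3, "delta_pos": [0, 0, -0.012], "twist": 0},
    {"grip": 0.25, "delta_pos": [0, 0, -0.011], "twist": 0},
    {"grip": 0.2, "delta_pos": [0, 0, 0], "twist": 0},
    {"grip": 0.17, "delta_pos": [0, 0, 0], "twist": 0},
    {"grip": 0.15, "delta_pos": [0, 0, 0], "twist": 0},
    {"grip": 0.15, "delta_pos": [0, 0, 0], "twist": 0},
    {"grip": 0.15, "delta_pos": [0, 0, 0], "twist": 0},
  ],
)

```text
clock: 2.87
position: [0.5807, 0.0867, 0.0589]
ee_rot: [0.67, 0.226, 0.67, -0.226]
contact_force: [0.4, -0.2, -0.1]
width: 0.0126
```

Emit:
step_arm(
  increments=[
    {"grip": 0.145, "delta_pos": [0, 0, 0], "twist": 0},
    {"grip": 0.14, "delta_pos": [0, 0, 0], "twist": 0},
    {"grip": 0.135, "delta_pos": [0, 0, 0], "twist": 0},
    {"grip": 0.13, "delta_pos": [0, 0, 0], "twist": 0},
    {"grip": 0.13, "delta_pos": [0, 0, 0], "twist": 0},
  ],
)

```text
clock: 3.28
position: [0.5806, 0.0866, 0.0588]
ee_rot: [0.67, 0.226, 0.67, -0.226]
contact_force: [-1.2, -1.8, 3.3]
width: 0.0112
```

Emit:
step_arm(
  increments=[
    {"grip": 0.12, "delta_pos": [0, 0, 0], "twist": 0},
    {"grip": 0.11, "delta_pos": [0, 0, 0], "twist": 0},
    {"grip": 0.1, "delta_pos": [0, 0, 0], "twist": 0},
    {"grip": 0.1, "delta_pos": [0, 0, 0], "twist": 0},
  ],
)

```text
clock: 3.62
position: [0.5806, 0.0866, 0.0588]
ee_rot: [0.67, 0.226, 0.67, -0.226]
contact_force: [-0.7, -0.9, 6.2]
width: 0.0111
```

Run:
```python
from h import *
d=shot("scene","e.png",(310,120,430,240),5)
for i in range(3):
  s=manip.get_state();print(s["contact_force"].round(2),s["moment"].round(3),s["width"],s["position"].round(4)); manip.get_image("top")
```

```text
[-1.38 -1.85  5.83] [-0.211  0.17   0.083] 0.011234677764387212 [0.5806 0.0866 0.0588]
[-0.6  -0.56  5.04] [-0.202  0.247  0.01 ] 0.010688089817150378 [0.5806 0.0866 0.0588]
[-1.62 -1.42  5.56] [-0.214  0.225 -0.031] 0.01062055327189546 [0.5807 0.0866 0.0589]
```

View pics/e.png

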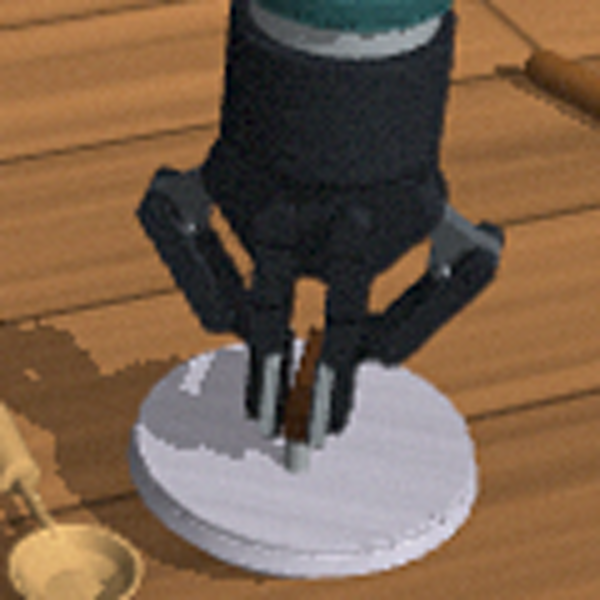

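The pads hold the last ~8 mm of the bar, at crop (300,400), and the lid hasn't moved visibly. I'll ease off the squeeze and start along the tipping arc.

Emit:
step_arm(
  increments=[
    {"grip": 0.125, "delta_pos": [0, 0, 0], "twist": 0},
    {"grip": 0.125, "delta_pos": [0, 0, 0], "twist": 0},
    {"grip": 0.125, "delta_pos": [-0.0005, 0.0004, 0.0013], "twist": 0},
    {"grip": 0.125, "delta_pos": [-0.0005, 0.0004, 0.0013], "twist": 0},
    {"grip": 0.125, "delta_pos": [-0.0005, 0.0003, 0.0014], "twist": 0},
    {"grip": 0.125, "delta_pos": [-0.0006, 0.0004, 0.0013], "twist": 0},
    {"grip": 0.125, "delta_pos": [-0.0006, 0.0004, 0.0013], "twist": 0},
    {"grip": 0.125, "delta_pos": [-0.0005, 0.0004, 0.0014], "twist": 0},
  ],
)

```text
clock: 4.48
position: [0.5769, 0.0892, 0.0661]
ee_rot: [0.67, 0.226, 0.67, -0.226]
contact_force: [0.5, 0.3, -2.4]
width: 0.0113
```

Run:
```python
from h import *
d=shot("scene","f.png",(310,120,430,240),5)
F=[]
for i in range(6):
  s=manip.get_state();F.append(np.r_[s["contact_force"],s["moment"],s["width"]]); manip.get_image("top")
print(np.mean(F,0).round(4),s["position"].round(4))
```

```text
[-0.01    0.1958 -1.4381 -0.0251 -0.0513 -0.0086  0.011 ] [0.5771 0.089  0.0663]
```

View pics/f.png

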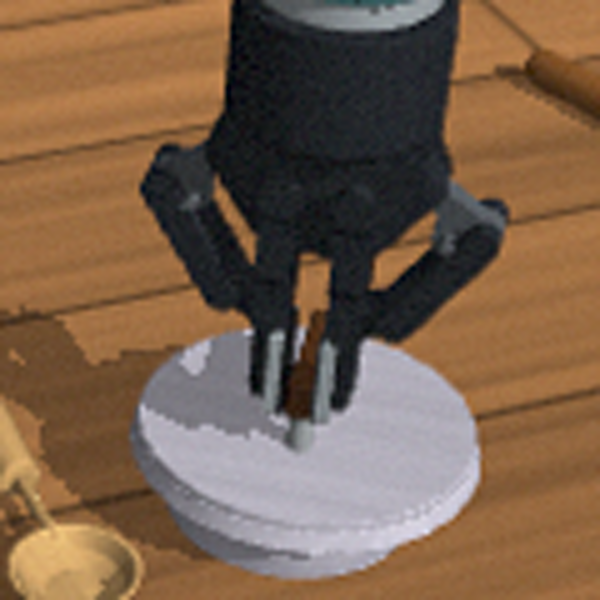

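The lid has risen about 20 crop pixels at the near edge, around (320,530). I'll compare that with tipped and level-lift predictions numerically.

```bash
cat > fit.py <<'E'
from h import *
# overlay the predicted upper disc edge, for tilt th about far rim point and extra lift
u=np.array([.797,-.604,0]);n=np.array([.604,.797,0]);z=np.array([0,0,1.])
C=np.array([.5556,.1054,.028])
def circ(th,lift,r=.066,h=.004,C=C):
    P=C-.054*u; t=np.radians(th); a=np.linspace(0,2*np.pi,73)[:-1]
    X=.054+r*np.cos(a); Y=r*np.sin(a)
    return P+np.outer(X*np.cos(t)-h*np.sin(t),u)+np.outer(Y,n)+np.outer(X*np.sin(t)+h*np.cos(t)+lift,z)
E
python3 - <<'E'
from fit import *
d=manip.get_image("scene"); im=cv2.resize(d["img"][120:240,310:430,::-1],None,fx=5,fy=5,interpolation=cv2.INTER_CUBIC)
out=[]
for th,l in((0,.0075),(6,0)):
    o=im.copy(); cv2.polylines(o,[np.int32((w2px(d,circ(th,l))-[310,120])*5)],True,(0,255,0),1)
    cv2.polylines(o,[np.int32((w2px(d,circ(th,l,.069,-.008))-[310,120])*5)],True,(0,0,255),1); out.append(o[150:600,80:480])
cv2.imwrite("pics/g.png",np.hstack(out))
E
```

```text
(no output)
```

View pics/g.png

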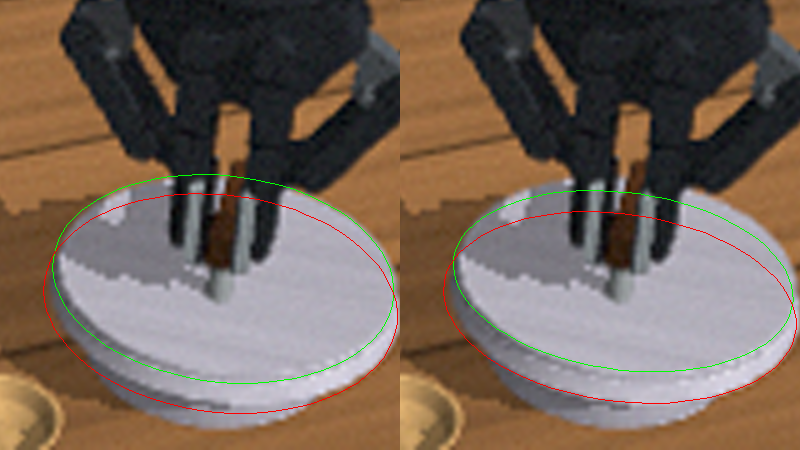

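The level-lift outline on the left matches, so the lid rose level by ~6–7 mm without pivoting: the grip was too firm. I'll set it straight back down and retry with a lighter, smaller contact, measuring the tilt numerically.

Emit:
step_arm(
  increments=[
    {"grip": 0.125, "delta_pos": [0.0008, -0.0006, -0.002], "twist": 0},
    {"grip": 0.125, "delta_pos": [0.0008, -0.0006, -0.002], "twist": 0},
    {"grip": 0.125, "delta_pos": [0.0008, -0.0006, -0.002], "twist": 0},
    {"grip": 0.125, "delta_pos": [0.0008, -0.0005, -0.002], "twist": 0},
    {"grip": 0.125, "delta_pos": [0, 0, 0], "twist": 0},
    {"grip": 0.16, "delta_pos": [0, 0, 0], "twist": 0},
    {"grip": 0.17, "delta_pos": [0.0025, -0.0018, 0.002], "twist": 0},
    {"grip": 0.17, "delta_pos": [0, 0, 0], "twist": 0},
  ],
)

```text
clock: 5.55
position: [0.584, 0.0846, 0.0607]
ee_rot: [0.671, 0.226, 0.669, -0.226]
contact_force: [0.5, -0.3, 0.5]
width: 0.0144
```

```bash
cat >> fit.py <<'E'
def score(g,d,pts):
    p=w2px(d,pts); return cv2.remap(g,np.float32(p[:,0:1]),np.float32(p[:,1:2]),cv2.INTER_LINEAR).mean()
def est(msg="",C=C,save=None):
    d=manip.get_image("scene"); im=cv2.GaussianBlur(d["img"],(3,3),0).astype(np.float32)
    g=np.sqrt(sum(cv2.Sobel(im[...,k],cv2.CV_32F,1,0)**2+cv2.Sobel(im[...,k],cv2.CV_32F,0,1)**2 for k in range(3))); g=np.minimum(g,250)
    a=np.arange(72)*5; far=np.isin(a,np.r_[100:150:5,215:265:5]); near=(a<55)|(a>305)
    R=[]
    for du in np.arange(-.008,.0061,.002):
     for th in np.arange(-2,20,1.):
      for l in np.arange(-.004,.034,.001):
        Cc=C+du*u; R.append((score(g,d,circ(th,l,C=Cc)[far])+score(g,d,circ(th,l,.069,-.008,C=Cc)[near]),th,l,du))
    R.sort(reverse=True); s=manip.get_state()
    print(msg,"best score,th,lift,du:",[tuple(np.round(r,3).tolist()) for r in R[:4]],"| F",s["contact_force"].round(1),"w",round(s["width"],4),"p",s["position"].round(4),s["clock"])
    return R[0]
E
time python3 -c "from fit import *; est()"
```

```text
best score,th,lift,du: [(495.584, 0.0, -0.001, -0.004), (495.298, 0.0, -0.003, -0.006), (494.889, -1.0, -0.002, -0.006), (494.814, -1.0, -0.003, -0.008)] | F [ 0.3  0.6 -0.3] w 0.0146 p [0.5837 0.0847 0.0606] 5.6
real	0m2.897s
user	0m2.338s
sys	0m0.073s
```

Emit:
step_arm(
  increments=[
    {"grip": 0.15, "delta_pos": [0, 0, 0], "twist": 0},
    {"grip": 0.14, "delta_pos": [0, 0, 0], "twist": 0},
    {"grip": 0.135, "delta_pos": [0, 0, 0], "twist": 0},
    {"grip": 0.135, "delta_pos": [-0.0004, 0.0003, 0.001], "twist": 0},
    {"grip": 0.135, "delta_pos": [-0.0004, 0.0003, 0.001], "twist": 0},
    {"grip": 0.135, "delta_pos": [-0.0004, 0.0003, 0.001], "twist": 0},
    {"grip": 0.135, "delta_pos": [0, 0, 0], "twist": 0},
  ],
)

```text
clock: 6.18
position: [0.5814, 0.086, 0.0634]
ee_rot: [0.67, 0.226, 0.67, -0.226]
contact_force: [-0.8, 0.3, -1.8]
width: 0.0115
```

```bash
python3 -c "from fit import *; est()"
```

```text
best score,th,lift,du: [(491.044, 2.0, -0.002, -0.006), (490.632, 3.0, -0.002, -0.004), (490.323, 3.0, 0.0, -0.002), (489.97, 2.0, -0.004, -0.008)] | F [-0.2 -0.1 -0.8] w 0.0117 p [0.5814 0.086  0.0633] 6.2333
```

It's now pivoting, about 2–3° with the far side still down. I'll continue along the arc.

Emit:
step_arm(
  increments=[
    {"grip": 0.135, "delta_pos": [-0.0004, 0.0003, 0.001], "twist": 0},
    {"grip": 0.135, "delta_pos": [-0.0004, 0.0003, 0.001], "twist": 0},
    {"grip": 0.135, "delta_pos": [-0.0004, 0.0003, 0.001], "twist": 0},
    {"grip": 0.135, "delta_pos": [-0.0004, 0.0003, 0.001], "twist": 0},
    {"grip": 0.135, "delta_pos": [-0.0004, 0.0003, 0.001], "twist": 0},
    {"grip": 0.135, "delta_pos": [-0.0004, 0.0003, 0.001], "twist": 0},
  ],
)

```text
clock: 6.73
position: [0.5792, 0.0877, 0.0694]
ee_rot: [0.67, 0.226, 0.67, -0.226]
contact_force: [-0.8, 0.7, -1.6]
width: 0.0119
```

```bash
python3 -c "from fit import *; est()"
```

```text
best score,th,lift,du: [(471.095, 8.0, -0.001, -0.002), (469.41, 8.0, 0.002, 0.002), (469.312, 8.0, 0.001, 0.0), (468.832, 7.0, -0.003, -0.006)] | F [-0.9  0.  -0.7] w 0.0116 p [0.5792 0.0877 0.0696] 6.7833
```

The tilt is about 7–8° with the far side still on the rim. I'll go on to about 12°.

Emit:
step_arm(
  increments=[
    {"grip": 0.135, "delta_pos": [-0.0005, 0.0004, 0.001], "twist": 0},
    {"grip": 0.135, "delta_pos": [-0.0005, 0.0004, 0.001], "twist": 0},
    {"grip": 0.135, "delta_pos": [-0.0005, 0.0004, 0.001], "twist": 0},
    {"grip": 0.135, "delta_pos": [-0.0005, 0.0004, 0.001], "twist": 0},
    {"grip": 0.135, "delta_pos": [-0.0005, 0.0004, 0.001], "twist": 0},
    {"grip": 0.135, "delta_pos": [-0.0005, 0.0004, 0.001], "twist": 0},
    {"grip": 0.135, "delta_pos": [0, 0, 0], "twist": 0},
  ],
)

```text
clock: 7.37
position: [0.5762, 0.0901, 0.0756]
ee_rot: [0.67, 0.226, 0.67, -0.226]
contact_force: [-0.0, 0.4, -1.6]
width: 0.0114
```

```bash
python3 -c "
from fit import *; b=est()
d=shot('scene','h0.png'); im=cv2.resize(d['img'][120:240,310:430,::-1],None,fx=5,fy=5,interpolation=cv2.INTER_CUBIC); o=im.copy()
for r,h,c in((.066,.004,(0,255,0)),(.069,-.008,(0,0,255))): cv2.polylines(o,[np.int32((w2px(d,circ(b[1],b[2],r,h,C+b[3]*u))-[310,120])*5)],True,c,1)
cv2.imwrite('pics/h.png',np.hstack([im,o])[150:,80:][:, :1120][:, :400]); cv2.imwrite('pics/h.png',np.hstack([im[150:,80:480],o[150:,80:480]]))
"
```

```text
best score,th,lift,du: [(472.644, 12.0, -0.002, -0.004), (470.867, 12.0, 0.0, -0.002), (470.845, 13.0, 0.001, 0.002), (470.719, 12.0, 0.001, 0.0)] | F [-0.6 -0.5 -1.4] w 0.0116 p [0.5762 0.0901 0.0754] 7.4167
```

View pics/h.png

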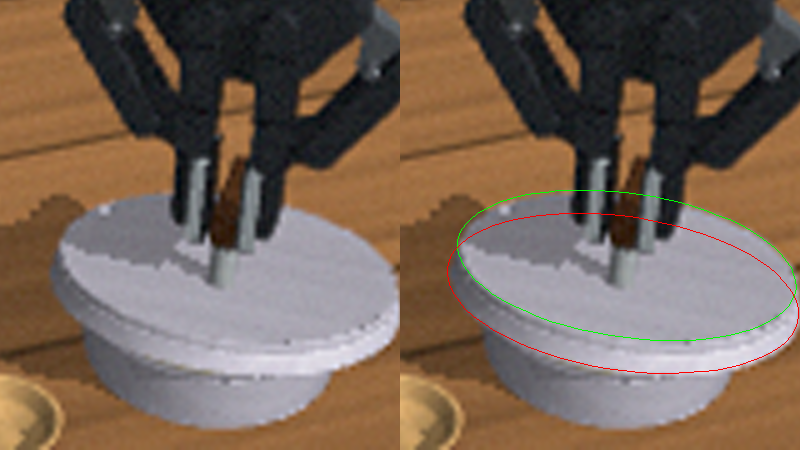

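The lid is tipped about 12°, with the outline fit matching, the far edge on the rim and the dish visible beneath at about (210,390). I'll firm up the grip to lock this angle, then raise ~22 mm.

Emit:
step_arm(
  increments=[
    {"grip": 0.125, "delta_pos": [0, 0, 0], "twist": 0},
    {"grip": 0.11, "delta_pos": [0, 0, 0], "twist": 0},
    {"grip": 0.09, "delta_pos": [0, 0, 0], "twist": 0},
    {"grip": 0.06, "delta_pos": [0, 0, 0], "twist": 0},
    {"grip": 0.0, "delta_pos": [0, 0, 0], "twist": 0},
    {"grip": 0.0, "delta_pos": [0, 0, 0], "twist": 0},
  ],
  force=50,
)

```text
clock: 7.97
position: [0.5763, 0.09, 0.0753]
ee_rot: [0.67, 0.226, 0.67, -0.226]
contact_force: [0.6, -0.4, -1.4]
width: 0.0081
```

```bash
python3 -c "from fit import *; est()"
```

```text
best score,th,lift,du: [(473.838, 11.0, -0.004, -0.008), (473.251, 12.0, -0.001, -0.002), (471.118, 12.0, 0.001, 0.0), (470.614, 12.0, 0.002, 0.002)] | F [ 0.2  0.2 -2. ] w 0.0079 p [0.5763 0.09   0.0753] 8.0167
```

Emit:
step_arm(
  increments=[
    {"grip": 0.0, "delta_pos": [0, 0, 0.001], "twist": 0},
    {"grip": 0.0, "delta_pos": [0, 0, 0.0025], "twist": 0},
    {"grip": 0.0, "delta_pos": [0, 0, 0.003], "twist": 0},
    {"grip": 0.0, "delta_pos": [0, 0, 0.003], "twist": 0},
    {"grip": 0.0, "delta_pos": [0, 0, 0.003], "twist": 0},
    {"grip": 0.0, "delta_pos": [0, 0, 0.003], "twist": 0},
    {"grip": 0.0, "delta_pos": [0, 0, 0.003], "twist": 0},
    {"grip": 0.0, "delta_pos": [0, 0, 0.0025], "twist": 0},
    {"grip": 0.0, "delta_pos": [0, 0, 0.001], "twist": 0},
    {"grip": 0.0, "delta_pos": [0, 0, 0], "twist": 0},
  ],
)

```text
clock: 8.85
position: [0.5765, 0.09, 0.0977]
ee_rot: [0.67, 0.226, 0.67, -0.226]
contact_force: [-0.0, 0.0, -1.7]
width: 0.0079
```

```bash
python3 -c "
from fit import *; b=est()
d=shot('scene','i0.png'); im=cv2.resize(d['img'][120:240,310:430,::-1],None,fx=5,fy=5,interpolation=cv2.INTER_CUBIC); o=im.copy()
for r,h,c in((.066,.004,(0,255,0)),(.069,-.008,(0,0,255))): cv2.polylines(o,[np.int32((w2px(d,circ(b[1],b[2],r,h,C+b[3]*u))-[310,120])*5)],True,c,1)
a=np.linspace(0,6.28,60)
for q in (0,): cv2.polylines(o,[np.int32((w2px(d,np.c_[C[0]+.054*np.cos(a),C[1]+.054*np.sin(a),0*a+.028])-[310,120])*5)],True,(255,0,0),1)
cv2.imwrite('pics/i.png',np.hstack([im[100:,80:480],o[100:,80:480]]))
"
```

```text
best score,th,lift,du: [(426.451, 16.0, 0.02, 0.006), (424.817, 15.0, 0.014, -0.004), (424.514, 16.0, 0.017, 0.002), (422.64, 16.0, 0.018, 0.004)] | F [-0.   0.3 -1.6] w 0.0081 p [0.5763 0.09   0.0975] 8.9
```

View pics/i.png

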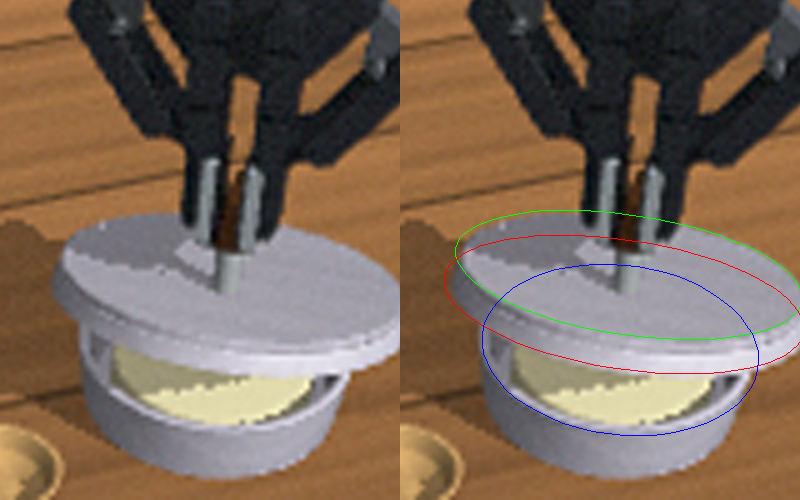

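The lid is clear of the dish, cheese visible at about (210,390). The tilt has grown to ~15°, and the origin is up ~32 mm. The dish rim sits slightly left of and above the blue ring, which is centred on the lid's starting place. I'll measure the dish centre before lowering.

```bash
python3 -c "
from fit import *
b=est()
d=manip.get_image('scene'); im=cv2.GaussianBlur(d['img'],(3,3),0).astype(np.float32)
g=np.sqrt(sum(cv2.Sobel(im[...,k],cv2.CV_32F,1,0)**2+cv2.Sobel(im[...,k],cv2.CV_32F,0,1)**2 for k in range(3))); g=np.minimum(g,250)
ca=np.degrees(np.arctan2(-.362,.63))
a=np.radians(ca+np.r_[-95:96:3])
for w,lab in ((np.ones(len(a),bool),'all'),(abs(np.r_[-95:96:3])>55,'sides')):
  R=[]
  for x in np.arange(-.008,.0081,.001):
    for y in np.arange(-.008,.0081,.001):
      P=np.c_[C[0]+x+.054*np.cos(a),C[1]+y+.054*np.sin(a),0*a+.028]; R.append((score(g,d,P[w]),x,y))
  R.sort(reverse=True); print(lab,np.round(R[:6],3).tolist())
"
```

```text
best score,th,lift,du: [(426.57, 15.0, 0.015, -0.002), (426.231, 16.0, 0.018, 0.004), (424.664, 15.0, 0.018, 0.002), (424.624, 15.0, 0.012, -0.006)] | F [-0.2 -0.1 -3. ] w 0.0078 p [0.5761 0.09   0.0972] 9.0
all [[215.856, -0.007, -0.001], [213.916, -0.007, -0.002], [213.907, -0.008, -0.001], [212.271, -0.008, -0.002], [210.466, -0.006, -0.001], [209.886, -0.008, 0.0]]
sides [[235.406, 0.0, -0.002], [234.747, -0.001, -0.002], [232.532, 0.001, -0.003], [232.111, 0.0, -0.003], [231.9, -0.002, -0.002], [231.431, -0.002, -0.001]]
```

The dish centre is about 3 mm toward −x from the lid's starting place. I'll shift in the air to centre the lid, then lower toward first contact.

Emit:
step_arm(
  increments=[
    {"grip": 0.0, "delta_pos": [-0.0028, 0.0006, 0], "twist": 0},
    {"grip": 0.0, "delta_pos": [-0.0028, 0.0006, 0], "twist": 0},
    {"grip": 0.0, "delta_pos": [0, 0, -0.002], "twist": 0},
    {"grip": 0.0, "delta_pos": [0, 0, -0.003], "twist": 0},
    {"grip": 0.0, "delta_pos": [0, 0, -0.003], "twist": 0},
    {"grip": 0.0, "delta_pos": [0, 0, -0.003], "twist": 0},
    {"grip": 0.0, "delta_pos": [0, 0, -0.002], "twist": 0},
    {"grip": 0.0, "delta_pos": [0, 0, -0.001], "twist": 0},
    {"grip": 0.0, "delta_pos": [0, 0, 0], "twist": 0},
  ],
)

```text
clock: 9.8
position: [0.5705, 0.0912, 0.0829]
ee_rot: [0.67, 0.226, 0.67, -0.226]
contact_force: [-0.6, -0.9, -1.5]
width: 0.0082
```

Emit:
step_arm(
  increments=[
    {"grip": 0.0, "delta_pos": [0, 0, -0.001], "twist": 0},
    {"grip": 0.0, "delta_pos": [0, 0, -0.001], "twist": 0},
    {"grip": 0.0, "delta_pos": [0, 0, 0], "twist": 0},
  ],
)

```text
clock: 10.05
position: [0.5706, 0.0912, 0.0812]
ee_rot: [0.67, 0.226, 0.67, -0.226]
contact_force: [-0.1, 0.1, -1.2]
width: 0.0082
```

```bash
python3 -c "from fit import *; est()"
```

```text
best score,th,lift,du: [(436.88, 16.0, 0.006, 0.004), (436.315, 16.0, 0.008, 0.006), (436.256, 16.0, 0.007, 0.006), (431.79, 16.0, 0.004, 0.002)] | F [ 0.6  0.4 -2.6] w 0.008 p [0.5706 0.0913 0.0813] 10.1
```

Emit:
step_arm(
  increments=[
    {"grip": 0.0, "delta_pos": [0, 0, -0.001], "twist": 0},
    {"grip": 0.0, "delta_pos": [0.0003, -0.0002, -0.001], "twist": 0},
    {"grip": 0.04, "delta_pos": [0.0003, -0.0002, -0.001], "twist": 0},
    {"grip": 0.08, "delta_pos": [0.0005, -0.0004, -0.001], "twist": 0},
    {"grip": 0.1, "delta_pos": [0.0005, -0.0004, -0.001], "twist": 0},
    {"grip": 0.11, "delta_pos": [0.0005, -0.0004, -0.001], "twist": 0},
    {"grip": 0.11, "delta_pos": [0.0005, -0.0004, -0.001], "twist": 0},
    {"grip": 0.11, "delta_pos": [0, 0, 0], "twist": 0},
  ],
  force=20,
)

```text
clock: 10.77
position: [0.5734, 0.0891, 0.0741]
ee_rot: [0.67, 0.226, 0.67, -0.226]
contact_force: [0.3, 0.7, -1.0]
width: 0.0097
```

```bash
python3 -c "from fit import *; est()"
```

```text
best score,th,lift,du: [(472.224, 12.0, 0.006, 0.006), (467.479, 12.0, 0.005, 0.004), (467.003, 12.0, 0.003, 0.002), (465.509, 12.0, 0.004, 0.004)] | F [ 0.6 -0.3 -0.5] w 0.0096 p [0.5733 0.0891 0.0742] 10.8167
```

Emit:
step_arm(
  increments=[
    {"grip": 0.12, "delta_pos": [0.0006, -0.0004, -0.001], "twist": 0},
    {"grip": 0.12, "delta_pos": [0.0006, -0.0004, -0.001], "twist": 0},
    {"grip": 0.12, "delta_pos": [0.0006, -0.0004, -0.001], "twist": 0},
    {"grip": 0.12, "delta_pos": [0.0006, -0.0004, -0.001], "twist": 0},
    {"grip": 0.12, "delta_pos": [0.0006, -0.0004, -0.001], "twist": 0},
    {"grip": 0.12, "delta_pos": [0.0006, -0.0004, -0.001], "twist": 0},
    {"grip": 0.12, "delta_pos": [0.0006, -0.0004, -0.001], "twist": 0},
    {"grip": 0.12, "delta_pos": [0.0005, -0.0004, -0.001], "twist": 0},
    {"grip": 0.12, "delta_pos": [0.0005, -0.0004, -0.001], "twist": 0},
    {"grip": 0.12, "delta_pos": [0.0005, -0.0004, -0.001], "twist": 0},
  ],
)

```text
clock: 11.65
position: [0.579, 0.0852, 0.0643]
ee_rot: [0.67, 0.226, 0.67, -0.226]
contact_force: [-0.6, 0.7, -1.2]
width: 0.0103
```

```bash
python3 -c "from fit import *; est()"
```

```text
best score,th,lift,du: [(472.552, 4.0, 0.005, 0.004), (472.419, 4.0, 0.006, 0.006), (472.247, 5.0, 0.005, 0.006), (471.312, 4.0, 0.003, 0.002)] | F [ 0.4  0.  -0.8] w 0.01 p [0.579  0.0851 0.0641] 11.7
```

Emit:
step_arm(
  increments=[
    {"grip": 0.12, "delta_pos": [0.0004, -0.0003, -0.001], "twist": 0},
    {"grip": 0.12, "delta_pos": [0.0004, -0.0003, -0.001], "twist": 0},
    {"grip": 0.12, "delta_pos": [0.0004, -0.0003, -0.001], "twist": 0},
    {"grip": 0.12, "delta_pos": [0.0003, -0.0003, -0.0007], "twist": 0},
    {"grip": 0.12, "delta_pos": [0, 0, 0], "twist": 0},
    {"grip": 0.12, "delta_pos": [0, 0, 0], "twist": 0},
  ],
)

```text
clock: 12.2
position: [0.5805, 0.084, 0.0606]
ee_rot: [0.67, 0.226, 0.67, -0.226]
contact_force: [-0.7, 0.6, -0.3]
width: 0.0105
```

```bash
python3 -c "from fit import *; est()"
```

```text
best score,th,lift,du: [(489.962, 1.0, 0.005, 0.004), (488.936, 2.0, 0.005, 0.006), (488.865, 1.0, 0.006, 0.006), (488.821, 1.0, 0.007, 0.006)] | F [-0.1 -0.6 -0.8] w 0.0105 p [0.5805 0.0841 0.0606] 12.25
```

Nearly level. I'll press down gently in small steps until the force reads as seated.

Emit:
step_arm(
  increments=[
    {"grip": 0.12, "delta_pos": [0.0002, -0.0001, -0.0005], "twist": 0},
    {"grip": 0.12, "delta_pos": [0.0002, -0.0001, -0.0005], "twist": 0},
    {"grip": 0.12, "delta_pos": [0.0002, -0.0001, -0.0005], "twist": 0},
    {"grip": 0.12, "delta_pos": [0, 0, 0], "twist": 0},
  ],
)

```text
clock: 12.58
position: [0.5806, 0.084, 0.0603]
ee_rot: [0.67, 0.226, 0.67, -0.226]
contact_force: [-2.7, 0.8, 7.2]
width: 0.0104
```

```bash
python3 -c "from fit import *; est()"
```

```text
best score,th,lift,du: [(490.65, 1.0, 0.005, 0.004), (489.725, 1.0, 0.007, 0.006), (489.582, 1.0, 0.006, 0.006), (489.42, 2.0, 0.005, 0.006)] | F [-2.8  0.6  7.5] w 0.01 p [0.5807 0.084  0.0604] 12.6333
```

```bash
python3 -c "
from fit import *
d=manip.get_image('scene'); im=cv2.resize(d['img'][120:240,310:430,::-1],None,fx=5,fy=5,interpolation=cv2.INTER_CUBIC); o=im.copy()
for r,h,c in((.066,.004,(0,255,0)),(.069,-.008,(0,0,255))): cv2.polylines(o,[np.int32((w2px(d,circ(0,0,r,h,C))-[310,120])*5)],True,c,1)
cv2.imwrite('pics/j.png',np.hstack([im[150:,80:480],o[150:,80:480]]))
"
```

```text
(no output)
```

View pics/j.png

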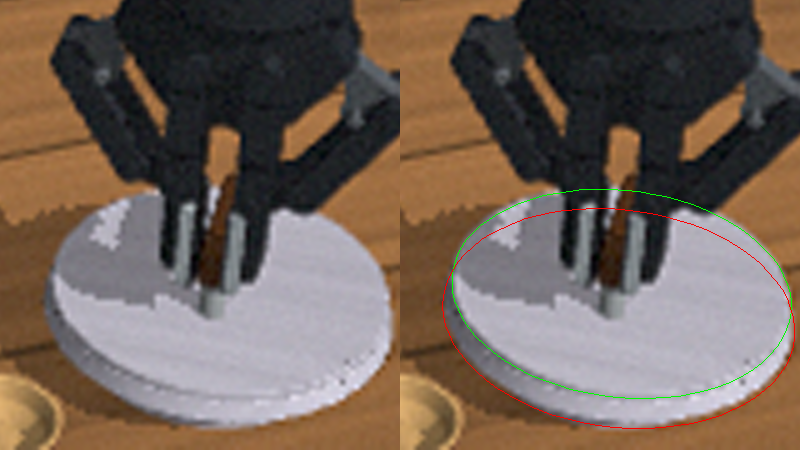

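The lid looks flat, seated and close to its original outline, with no dish wall showing at (210,425). I'll relieve the press, open evenly and lift away.

Emit:
step_arm(
  increments=[
    {"grip": 0.12, "delta_pos": [-0.0003, 0.0001, -0.0], "twist": 0},
    {"grip": 0.13, "delta_pos": [0, 0, 0.0007], "twist": 0},
    {"grip": 0.15, "delta_pos": [0, 0, 0], "twist": 0},
    {"grip": 0.2, "delta_pos": [0, 0, 0], "twist": 0},
    {"grip": 0.3, "delta_pos": [0, 0, 0], "twist": 0},
    {"grip": 0.35, "delta_pos": [0, 0, 0.005], "twist": 0},
    {"grip": 0.35, "delta_pos": [0, 0, 0.02], "twist": 0},
    {"grip": 0.35, "delta_pos": [0, 0, 0.03], "twist": 0},
    {"grip": 0.35, "delta_pos": [0, 0, 0.03], "twist": 0},
    {"grip": 0.35, "delta_pos": [0, 0, 0.03], "twist": 0},
  ],
)

```text
clock: 13.52
position: [0.5806, 0.0838, 0.1761]
ee_rot: [0.67, 0.226, 0.67, -0.226]
contact_force: [1.1, -0.4, 0.7]
width: 0.0299
```

Emit:
step_arm(
  increments=[
    {"grip": 0.35, "delta_pos": [-0.024, 0.03, 0.01], "twist": 0},
    {"grip": 0.35, "delta_pos": [-0.024, 0.03, 0.01], "twist": 0},
    {"grip": 0.35, "delta_pos": [-0.024, 0.03, 0], "twist": 0},
    {"grip": 0.35, "delta_pos": [-0.024, 0.03, 0], "twist": 0},
    {"grip": 0.35, "delta_pos": [-0.024, 0.03, 0], "twist": 0},
    {"grip": 0.35, "delta_pos": [-0.024, 0.03, 0], "twist": 0},
    {"grip": 0.35, "delta_pos": [-0.024, 0.03, 0], "twist": 0},
    {"grip": 0.35, "delta_pos": [-0.024, 0.03, 0], "twist": 0},
    {"grip": 0.35, "delta_pos": [-0.024, 0.03, 0], "twist": 0},
    {"grip": 0.35, "delta_pos": [0, 0, 0], "twist": 0},
  ],
)

```text
clock: 14.35
position: [0.3602, 0.3584, 0.1953]
ee_rot: [0.669, 0.225, 0.672, -0.223]
contact_force: [0.2, 0.3, -0.1]
width: 0.0299
```

```bash
cat > fin.py <<'E'
from fit import *
d=manip.get_image("top"); sub=d["img"][150:245,215:310].astype(int); g=sub.sum(2)
lid=((sub[...,2]>sub[...,0]-15)&(g>250)).astype(np.uint8)
c=max(cv2.findContours(lid,0,1)[0],key=cv2.contourArea); el=cv2.fitEllipse(cv2.convexHull(c))
print("lid",px2w(d,el[0][0]+215,el[0][1]+150,.03).round(4),el[1])
b=est()
t=cv2.resize(d["img"][150:250,220:320,::-1],(400,400),interpolation=cv2.INTER_CUBIC)
e=manip.get_image("scene")["img"][130:230,320:420,::-1]
cv2.imwrite("pics/k.png",np.hstack([t,cv2.resize(e,(400,400),interpolation=cv2.INTER_CUBIC)]))
E
python3 fin.py
```

```text
lid [0.5541 0.1055 0.03  ] (67.42388153076172, 67.88450622558594)
 best score,th,lift,du: [(488.832, 1.0, 0.005, 0.004), (487.898, 2.0, 0.005, 0.006), (487.851, 1.0, 0.003, 0.002), (487.773, 1.0, 0.006, 0.006)] | F [ 1.1  0.2 -0. ] w 0.03 p [0.3639 0.3548 0.1951] 14.45
```

View pics/k.png

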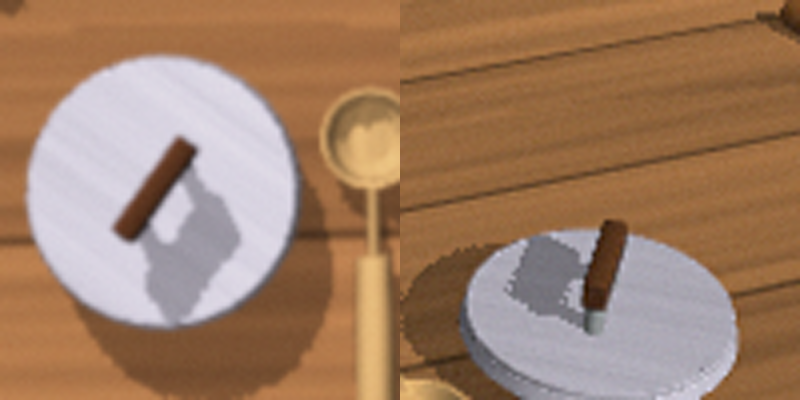

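The lid is back with its bar upright; the top crop shows it round at (163,192). It's within about 2 mm of the estimated dish centre. One last check compares local image shifts with the first scene picture, to confirm it's level and the pot and ladle haven't moved.

Run:
```python
from h import *
b=cv2.imread("pics/b.png"); d=manip.get_image("scene"); e=np.ascontiguousarray(d["img"][:,:,::-1])
def sh(n,x0,y0,x1,y1):
    t=cv2.resize(b[y0:y1,x0:x1],None,fx=8,fy=8,interpolation=cv2.INTER_CUBIC); m=4
    s=cv2.resize(e[y0-m:y1+m,x0-m:x1+m],None,fx=8,fy=8,interpolation=cv2.INTER_CUBIC)
    r=cv2.minMaxLoc(cv2.matchTemplate(s,t,cv2.TM_CCOEFF_NORMED)); print(n,np.array(r[3])/8-m,round(r[1],3))
sh("far edge",345,180,362,202);sh("far right",382,185,402,205);sh("near edge",350,215,385,240);sh("left",330,205,345,225);sh("right",392,208,412,228);sh("bar",362,182,382,214)
sh("pot",185,185,245,245);sh("ladle",295,185,330,240)
p=np.array([.5556,.1053,.032]);q=w2px(d,[p,p+[-.0015,.0002,0],p+[0,0,.004]]);print("expected shift for -1.5mm x",q[1]-q[0],"per 4mm up",q[2]-q[0])
```

```text
far edge [-0.375 -0.375] 0.962
far right [-0.125 -0.375] 0.995
near edge [ 0.125 -0.375] 0.981
left [ 0.    -0.125] 0.993
right [-0.25 -0.75] 0.987
bar [-0.25 -0.5 ] 0.982
pot [0. 0.] 0.998
ladle [0. 0.] 0.991
expected shift for -1.5mm x [-0.24340181 -0.46844223] per 4mm up [ 0.18901864 -1.61187791]
```

The shifts are uniform and match a flat 1.5 mm translation, so the lid is level and seated. The pot and ladle show zero shift. I'll hand in.

```bash
python3 -c "
from rig import manip
print(manip.sign_off())"
```

```text
the job is handed in; nothing more can be done
None
```

The lid was aired and is back on the dish, level and released, and I handed the job in at about 14.5 s. One flaw: my first try lifted the lid level instead of edge first.

- **First try:** the grip was too firm and the lid rose about 6–7 mm without tipping. I set it straight back down and started again; a strict judge may count that against the "edge first" order.
- **Tipping:** the tool can't tilt, so I gripped only the end of the bar lightly and let the lid pivot in the pads. It reached about 12° with the far side still on the rim.
- **Raising:** I tightened the grip and raised the lid just clear, its centre about 32 mm up. The tilt drifted to about 15–16° while it was in the air.
- **Setting back:** the lid went down far edge first, then flat. I pressed with about 7 N to confirm it was seated, then let go.

**Last checks:**
- **Level:** image shifts against the first picture fit a flat move of about 1.5 mm. My outline fit read 1° of tilt, which is within its error.
- **Centring:** the lid is about 2 mm from the dish centre I estimated. That estimate is only good to about 3–4 mm, because two fits of the rim disagreed.
- **Surroundings:** the pot and ladle show no shift. The dish was hidden under the lid, so I did not check directly that it stayed put.

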